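# Uncover the detector and jog the source in line with it

### The arm

A 7-joint arm with a two-finger parallel gripper is mounted at the origin on a cart in front of the work surface, level with it; the furniture and walls round the work are solid. World frame = base frame: x ahead of the robot, y to its left, z up, the work surface at z = 0. Lengths are in m, angles in rad, forces in N, time in s.
With the tool pointing down it reaches from about 0.425 to 1.025 m from the base axis. Payload 9.4 kg.
Tool frame: the origin (TCP) lies midway between the tips of the shut fingers; the grasp point (between the pads) lies 19 mm behind it; z points along the fingers, y is the line along which they close (so a half turn about z gives the same grasp; the last joint's range is limited). The gripper opens to 93 mm and grips with 3 to 60 N. Pads are 15 mm wide; open, the fingers measure 128 mm over their backs; the gripper's body (75 mm by 188 mm) begins 65 mm behind the grasp point.
Start: joints at [-1.344, 0.599, -0.003, 1.599, 0.002, 0.943, -0.08], TCP at [0.217, 0.692, 0.182] pointing down, gripper open.
Joint ranges: [-2.57, 2.57], [-0.35, 1.97], [-1.29, 1.29], [0.11, 2.56], [-1.05, 4.19], [0.11, 1.86], [-2.63, 2.63]. Speed limits (rad/s): [2.22, 2.22, 3.01, 3.01, 3.14, 3.14, 3.14].

### API

Orientations are given as a rotation vector (axis times angle).
In Python, from rig import bot gives the robot as it stands.
- The arm moves only by the tool apply_moves, never from a script. Its arguments are lists of equal length, an entry for each row: "linear": the shift along the tool's x, y, z in mm, a list of three; "delta_rot": the turn, a rotation vector about the tool's x, y, z in rad, a list of three; "fingers": the finger opening in mm, from 0 to 93. A call has exactly 10 rows; each row shifts and turns the commanded pose from where the row before left it, along the tool's axes as they then stand; what a row does not reach is not made up. A row lasts 1/8 s, in which the tool goes at most 62.5 mm and 10.7 degrees, less where a joint would pass 70% of its speed; a pose out of reach is approached as far as the arm can. A call with a gripper value outside its range is refused whole. The fingers move at their own pace and stop on an object; "grip_force" is the grip in N (left out, the last holds). Time passes only in rows, so rows that do not move let the fingers close, or fill a call up. It gives the time, the measured TCP pose, the force, the opening and the grip force at its end, in the units of the state.
- bot.observe(): the state, without advancing time (a new reading comes with each control period).
- bot.camera(name): name is "side" or "top"; returns the picture (400x640x3 uint8, red, green, blue); there is no depth.
- bot.get_calibration(name): a dict with "intrinsics" (3x3 intrinsics, pixels), "extrinsics" (4x4, takes a point from camera to world coordinates). Camera axes: x right, y up, looking along -z (the intrinsics and any distortion apply to the point x, -y, -z); pixel columns grow to the right and rows downward; lengths in m; the calibration is good to about 2 mm. A picture is of the moment at which its call begins. get_calibration takes no time and is no camera call.
- bot.close_job(): hands the job in; it is judged then, once.
The state is a dict: "time": time; "joint_positions": joint angles; "joint_vel": joint speeds; "joint_torque": joint torques, N m; "tool_pos": TCP position; "orientation": TCP orientation; "contact_force": force on the tool from outside, world axes, zero at the start; "moment": the same for the moment, N m; "grip_width": opening from 0.0 (shut) to 1.0 (fully open); "grip_force": force on a finger pad.
Only numpy, scipy, OpenCV 4.12 (cv2) and the standard library are available. Lean on these libraries where they do the work, as an engineer would, in place of code of your own. Each camera call takes 0.05 s, during which the arm holds its last target. There are 200 camera calls.

### The job

Draw the tight dust cover straight up off the detector head and stand it upright in the shallow tray. Then tilt the spring-centred jog stick under the bridge to the side the source carriage has to travel, hold it there until the source stands squarely opposite the detector's aperture, and let the stick spring back to centre. Move the carriage with the stick only, never by hand, and leave the other things on the table where they are.

Things in the scene. Friction and masses are not known exactly. Their poses are not given: they have to be found in the camera images.
- cover_handle (a point): Centre of the handle tab on the loose dust cover, a grey square cap, 59 x 59 mm, 82 mm high without the tab, 3 mm walls, open below, 0.16 kg. The tab is 14 mm thick (along x here), 50 mm long (y), 44 mm high; this point is 104 mm above the cover's lower rim. At the start the cover overlaps the head by 70 mm, rim 10 mm above the table, held by leaf springs (about 6 N drag). z points up.
- aperture (a point): Centre of the detector's round window, 26 mm, on the far side of the fixed head: a 50 x 50 mm block, top 80 mm above the table, on an 84 x 84 x 10 mm foot. The window is 55 mm above the table, 25 mm from the block's vertical centre line, hidden by the cover at first. Axes: x out of the window towards the stage, y along the stage's travel, z up.
- source (a point): Front face centre of the black 30 mm lens mount on the source carriage of the 270 mm long stage beyond the detector. It travels only along y of aperture and is squarely opposite the window when its y in that frame is 0. It starts 20 to 80 mm to either side.
- carriage: Aluminium slide, 66 x 64 x 14 mm, that carries the lens mount; origin at the centre of its underside, axes as those of aperture. Driven only by the jog stick; not to be touched. Its top is 38 mm above the table, the mount on it 70 mm.
- tray: Shallow open steel tray, 130 x 130 x 16 mm outside, fixed, 4 mm walls and floor; origin at the centre of its underside.
- jog_box: Black jog box, 110 x 110 mm, 45 mm high, fixed; origin at the centre of its underside, front facing -x of its frame, z up. Two 25 mm posts 54 mm behind the stick and 80 mm to either side, carry a board 190 mm wide over the stick: underside 262 mm above the table, front edge 18 mm in front of the stick. Things on it reach up to 330 mm. Reach in from the front, gripper leaning back 30 to 45 degrees.
- stick_knob (a point): Point on the stick's axis in the middle of its black knob, 70 mm above the pivot; the pivot is at the middle of the jog box, 45 mm above the table. The knob is round, 18 to 26 mm across, and reaches from 45 to 93 mm above the pivot. Moves with the stick.
- stick (a joint): Tilt of the stick, rad: 0 upright, positive to the left (+y of jog_box), stops at -0.4 and +0.4; it swings only left and right. A spring (2.4 N m/rad) returns it to within 0.04 of 0; the stop takes about 14 N at the knob. Tilted left, the source runs to +y of aperture, right to -y: about 15 mm/s at the stop, 9 at 0.3 rad, none below 0.12. Let go, it stops and stays.
- tube_mount: Bystander: black lens housing standing on its end beside the detector, 34 x 45 x 42 mm, origin at the centre of its underside.
- tape_roll: Bystander: roll of black tape, 64 mm across, 19 mm high, origin at the centre of its underside.
- post_holder: Bystander: black upright post holder, 66 mm high, origin at the centre of its underside.
- lens_box: Bystander: flat card box, 40 x 62 x 14 mm, origin at the centre of its underside.
- wood_block: Bystander: pine block, 45 x 62 x 58 mm, origin at the centre of its underside.
Not all that is in view belongs to the job. What is meant by the part that bears cover_handle is not pink, and is the smaller of those in its own colour.

How it is judged:
On the way, in this order (a step that is already met when the one before it is completed fails the run):
1. the cover is drawn up clear of the detector head (z of cover_handle in the frame of aperture above 0.135 m), for 0.1 s.
2. the cover stands upright in the tray (x of cover_handle in the frame of tray between -0.04 and 0.04 m and y of cover_handle in the frame of tray between -0.04 and 0.04 m and z of cover_handle in the frame of tray below 0.116 m and angle between cover_handle's own z axis and vertical below 0.1 rad), for 0.3 s.
3. the jog stick is held over to one side ((value of joint stick above 0.15 rad or value of joint stick below -0.15 rad)), for 0.5 s.
At the end, for the whole second after the job is handed in: The source is opposite the aperture within 6 mm along the stage, the jog stick is back at centre (within 0.08 rad) and let go, and the cover stands upright (within 0.1 rad) on the tray's floor, its centre within 40 mm of the tray's along both sides (all of step 2 and y of source in the frame of aperture between -0.006 and 0.006 m and value of joint stick between -0.08 and 0.08 rad); the robot touches nothing.
It fails at once if the carriage is pushed or held by the robot (contact force between carriage and the fingers above 0.5 N or contact force between carriage and the arm above 0.5 N).
It fails at once if the cover is tipped over (angle between cover_handle's own z axis and vertical above 0.5 rad).
It fails at once if a bystander is disturbed (moved more than 25 mm) (distance of any of tube_mount, tape_roll, post_holder, lens_box, wood_block from where it was at the start of the episode above 0.025 m).
It also fails if it takes over 70 s, if anything falls off the work surface, if the arm or the gripper's body presses on something with over 40 N, if the wrist force passes 120 N, or if a joint passes its speed limit or range.

## Working session

There is one attempt and no reset: what is moved stays moved. The work goes in short steps, Python scripts to look and compute and a tool call to move; the robot and the scene stay as the last step left them, time stands still between calls to the robot, and variables do not carry over. Pictures are saved under pics/ and viewed, at most 10 in all, crops included, and the job is handed in when it is done.

Besides the shell and the picture viewer there is one more tool, called after "Call:" as name(argument=value, ...) on one line, values as JSON. apply_moves: Moves the arm, as the interface text tells. Its arguments: {"type":"object","properties":{"linear":{"type":"array","items":{"type":"array","items":{"type":"number"}}},"delta_rot":{"type":"array","items":{"type":"array","items":{"type":"number"}}},"fingers":{"type":"array","items":{"type":"number"}},"grip_force":{"type":"number"}},"required":["linear","delta_rot","fingers"]}

```bash
mkdir -p pics; python3 - <<'E'
from rig import bot
import cv2,numpy as np
for n in("side","top"):
    im=bot.camera(n);cv2.imwrite(f"pics/{n}0.png",im[:,:,::-1])
    c=bot.get_calibration(n);print(n,c)
print(bot.observe())
E
```

```text
side {'intrinsics': array([[365.13296177,   0.        , 318.1823284 ],
       [  0.        , 365.13296177, 194.56630795],
       [  0.        ,   0.        ,   1.        ]]), 'extrinsics': array([[ 0.91344895,  0.28642508, -0.2890877 ,  0.26538217],
       [-0.40670716,  0.61781684, -0.67297224, -0.66898309],
       [-0.01415288,  0.73229982,  0.68083528,  0.81617621],
       [ 0.        ,  0.        ,  0.        ,  1.        ]])}
top {'intrinsics': array([[473.14349587,   0.        , 318.49463905],
       [  0.        , 473.14349587, 202.99338904],
       [  0.        ,   0.        ,   1.        ]]), 'extrinsics': array([[ 0.02573771,  0.98468389, -0.17243899,  0.39180941],
       [-0.99951919,  0.0283316 ,  0.0125977 ,  0.05414275],
       [ 0.01729022,  0.17203185,  0.98493964,  1.11251477],
       [ 0.        ,  0.        ,  0.        ,  1.        ]])}
{'time': 0.1, 'joint_positions': array([-1.34369878,  0.60006227, -0.00252334,  1.60003561,  0.0018286 ,
        0.94289773, -0.07983943]), 'joint_vel': array([-0.00173811, -0.00401758,  0.00049223,  0.000333  , -0.00011385,
       -0.00049082, -0.00156756]), 'joint_torque': array([ 4.33407782e-03, -7.66555381e+01,  1.50156654e+00, -2.52938193e+01,
       -5.24298032e-02,  1.35314694e-02,  3.95166114e-05]), 'tool_pos': array([0.21677561, 0.6913304 , 0.18153936]), 'orientation': array([-4.75333759e-01, -3.10537573e+00,  2.20058105e-03]), 'contact_force': array([ 0.75492764, -0.01613427, -0.14005566]), 'moment': array([-0.00753611,  0.00123702, -0.01761864]), 'grip_force': 0.0, 'grip_width': 1.0003120596952098}
```

View pics/side0.png

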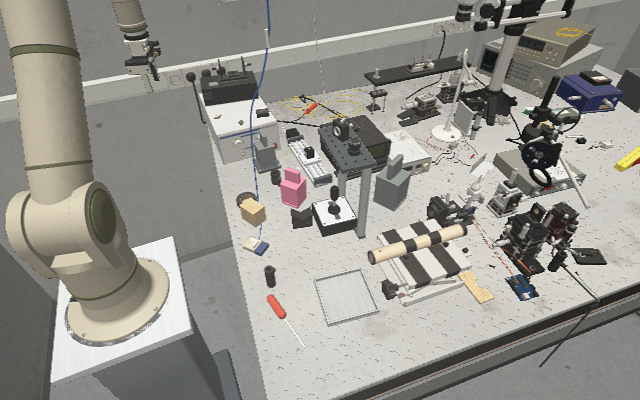

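View pics/top0.png

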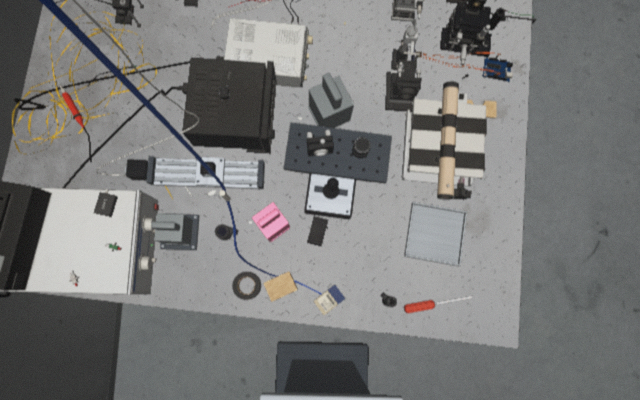

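Side view: the arm is on the left, and the grey covers are at (265,153) and (392,185), with a pink one at (293,187). The jog box is at (335,213) under the bridge, the tray at (347,297) and the stage at (308,155). Top view: grey covers are at (177,230), standing on a foot, and (330,98), with pink at (271,221). The tray is at (435,234), the stick at (331,187), the stage at (206,172) and the bridge at (337,152).

The one meant should be the grey at top (177,230), because it is smaller than the grey at (330,98) and stands on a foot beside the stage. I'll confirm with enlarged crops.

```bash
python3 - <<'E'
import cv2
a=cv2.imread("pics/top0.png");b=cv2.imread("pics/side0.png")
cv2.imwrite("pics/t1.png",cv2.resize(a[140:260,120:280],None,fx=5,fy=5,interpolation=cv2.INTER_CUBIC))
cv2.imwrite("pics/s1.png",cv2.resize(b[110:260,230:430],None,fx=4,fy=4,interpolation=cv2.INTER_CUBIC))
E
```

```text
(no output)
```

View pics/t1.png

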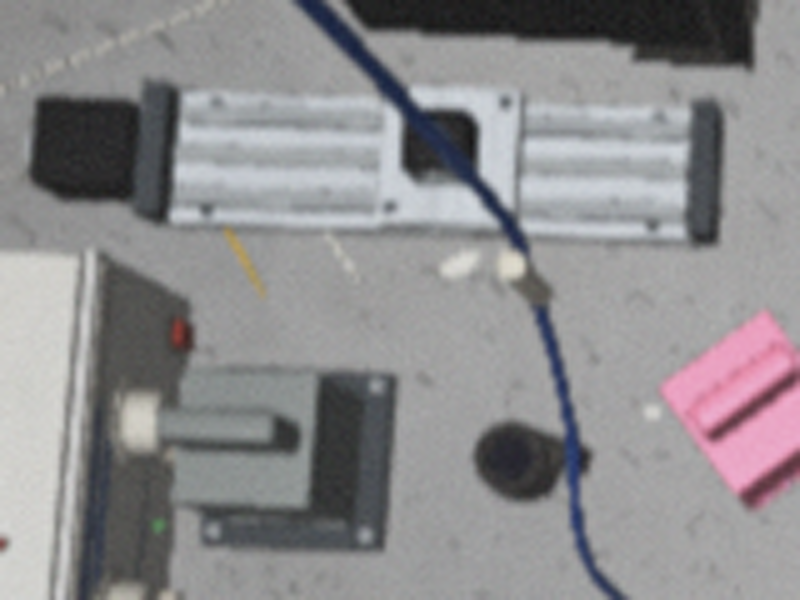

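View pics/s1.png

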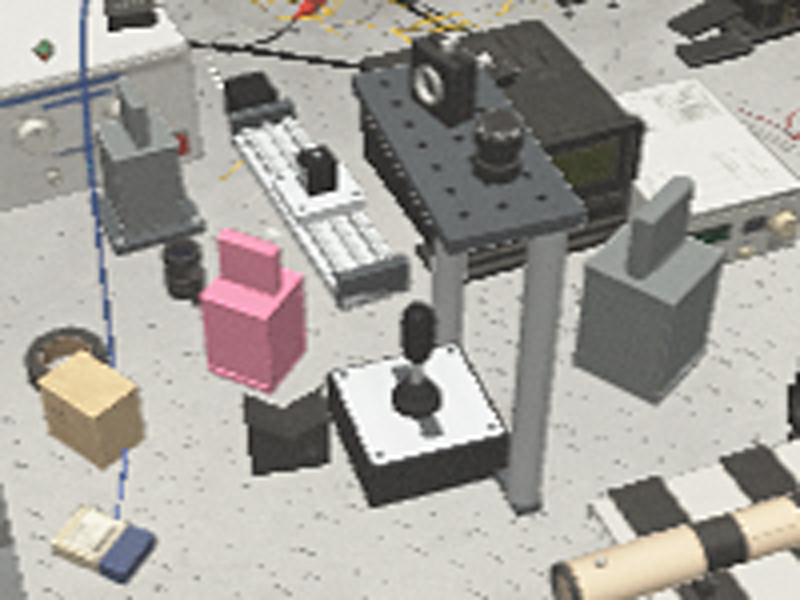

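Confirmed: the small grey cap with a tab, standing on a foot by the stage at top (177,230), is the cover. The larger grey at (330,98) and the pink one are decoys. The front instrument stands close on its +y side. Next I'll measure.

```bash
cat >h.py <<'E'
from rig import bot
import numpy as np
def unp(n,px,z):
    c=bot.get_calibration(n);K=c["intrinsics"];E=c["extrinsics"]
    d=np.linalg.inv(K)@[px[0],px[1],1];d=E[:3,:3]@[d[0],-d[1],-d[2]]
    return E[:3,3]+d*(z-E[2,3])/d[2]
def proj(n,p):
    c=bot.get_calibration(n);K=c["intrinsics"];E=c["extrinsics"]
    q=E[:3,:3].T@(np.array(p)-E[:3,3]);q=K@[q[0],-q[1],-q[2]];return q[:2]/q[2]
E
python3 - <<'E'
from h import *
t=lambda x,y:(120+x/5,140+y/5)
s=lambda x,y:(230+x/4,110+y/4)
P=lambda l,n,px,z:print(l,np.round(unp(n,px,z)*1000).astype(int))
for c in[(155,408),(275,410),(275,445),(155,443)]:P("tab","top",t(*c),.136)
for c in[(183,370),(320,373),(312,508),(172,503)]:P("cap","top",t(*c),.092)
for c in[(395,375),(383,548),(203,545)]:P("foot","top",t(*c),.01)
for c in[(118,85),(130,100),(145,150),(133,145)]:P("tab s","side",s(*c),.136)
for c in[(405,110),(478,112),(476,172),(403,172)]:P("mount","top",t(*c),.070)
for c in[(388,88),(522,95),(515,228),(378,220)]:P("carr","top",t(*c),.038)
for c in[(178,85),(172,220),(690,235),(720,100)]:P("stage","top",t(*c),.024)
for c in[(413,204),(465,209),(460,265),(405,257)]:P("tray","top",c,.016)
for c in[(308,174),(355,177),(353,216),(305,212)]:P("jog","top",c,.045)
P("knob s","side",s(417,312),.138)
for c in[(290,123),(391,137),(388,182),(284,170)]:P("bridge","top",c,.27)
P("tube?","top",t(515,460),.06);P("instr top edge z?","top",t(98,255),.1)
for z in(.1,.15,.2):
  P(f"instr corner top {z}","top",t(98,255),z);P("side","side",s(190,45),z)
P("base","top",t(190,300),0)
E
```

```text
tab [514 387 136]
tab [514 338 136]
tab [500 336 136]
tab [499 386 136]
cap [536 391  92]
cap [537 332  92]
cap [478 331  92]
cap [478 391  92]
foot [548 319  10]
foot [467 319  10]
foot [466 402  10]
tab s [502 374 136]
tab s [504 348 136]
tab s [494 274 136]
tab s [487 285 136]
mount [661 309  70]
mount [661 276  70]
mount [633 275  70]
mount [632 308  70]
carr [679 325  38]
carr [678 263  38]
carr [614 262  38]
carr [616 326  38]
stage [682 428  24]
stage [616 425  24]
stage [616 183  24]
stage [682 172  24]
tray [ 588 -183   16]
tray [ 579 -306   16]
tray [ 448 -291   16]
tray [ 463 -163   16]
jog [646  67  45]
jog [642 -42  45]
jog [551 -39  45]
jog [557  71  45]
knob s [605   7 138]
bridge [689 100 270]
bridge [668 -88 270]
bridge [582 -83 270]
bridge [599 108 270]
tube? [504 252  60]
instr top edge z? [584 430 100]
instr corner top 0.1 [584 430 100]
side [595 465 100]
instr corner top 0.15 [575 411 150]
side [572 385 150]
instr corner top 0.2 [565 393 200]
side [549 306 200]
base [583 421   0]
```

```bash
python3 - <<'E'
from h import *
# blue cable: side polyline (x by row), top samples
s=np.array([(269,0),(268,30),(262,52),(252,80),(252,100),(256,140),(257,170),(260,200),(262,222),(258,240)])
for p in[(120,72),(170,120),(205,165),(222,193),(228,205),(234,230),(240,255),(262,275),(300,288),(320,297)]:
    best=[]
    for z in np.arange(0,1.0,.01):
        q=unp("top",p,z);r=proj("side",q)
        if 0<=r[1]<=240: best.append((abs(r[0]-np.interp(r[1],s[:,1],s[:,0])),z,q,r))
    if best:
        b=min(best,key=lambda a:a[0]);print(p,np.round(b[0],1),np.round(b[2],3),np.round(b[3]))
E
```

```text
(120, 72) 36.5 [0.66 0.31 0.53] [305.   3.]
(170, 120) 20.2 [0.586 0.23  0.56 ] [289.   2.]
(205, 165) 2.3 [0.526 0.179 0.58 ] [271.   2.]
(222, 193) 0.6 [0.505 0.17  0.52 ] [267.  33.]
(228, 205) 0.9 [0.495 0.166 0.49 ] [264.  47.]
(234, 230) 0.4 [0.467 0.165 0.44 ] [256.  71.]
(240, 255) 0.0 [0.445 0.187 0.22 ] [256. 144.]
(262, 275) 3.2 [0.413 0.167 0.   ] [257. 207.]
(300, 288) 3.2 [0.386 0.078 0.   ] [257. 229.]
(320, 297) 2.8 [0.367 0.031 0.01 ] [255. 239.]
```

Call:
apply_moves(linear=[[0,0,-25],[0,0,-25],[0,0,-25],[0,0,-25],[0,0,-25],[0,0,-25],[0,0,-25],[0,0,0],[0,0,0],[0,0,0]], delta_rot=[[0,0,0.181],[0,0,0.181],[0,0,0.181],[0,0,0.181],[0,0,0.181],[0,0,0.181],[0,0,0.181],[0,0,0],[0,0,0],[0,0,0]], fingers=[93,93,93,93,93,93,93,93,93,93])

```text
time: 1.35
tool_pos: [0.2167, 0.6913, 0.3559]
orientation: [2.219, 2.223, -0.003]
contact_force: [-0.2, 0.4, -0.1]
grip_width: 0.998
grip_force: 0.0
```

The cable triangulates as hanging in space near (0.45–0.53, 0.17), so I'll treat it as an obstacle. First I go above the cover, whose tab centre is (0.507, 0.362). The source is at y≈0.292, so it has to travel about +69 mm, which means tilting the stick left.

Call:
apply_moves(linear=[[-41,36,0],[-41,36,0],[-41,36,0],[-41,36,0],[-41,36,0],[-41,36,0],[-41,36,0],[-41,36,0],[0,0,0],[0,0,0]], delta_rot=[[0,0,0],[0,0,0],[0,0,0],[0,0,0],[0,0,0],[0,0,0],[0,0,0],[0,0,0],[0,0,0],[0,0,0]], fingers=[93,93,93,93,93,93,93,93,93,93])

```text
time: 2.6
tool_pos: [0.5045, 0.364, 0.3567]
orientation: [-2.22, -2.222, 0.001]
contact_force: [0.4, 0.9, 0.2]
grip_width: 1.0
grip_force: 0.0
```

Call:
apply_moves(linear=[[-2,2,32],[0,0,32],[0,0,32],[0,0,32],[0,0,32],[0,0,32],[0,0,32],[0,0,30],[0,0,0],[0,0,0]], delta_rot=[[0,0,0],[0,0,0],[0,0,0],[0,0,0],[0,0,0],[0,0,0],[0,0,0],[0,0,0],[0,0,0],[0,0,0]], fingers=[60,60,60,60,60,60,60,60,60,60])

```text
time: 3.85
tool_pos: [0.5068, 0.3628, 0.104]
orientation: [-2.22, -2.223, -0.001]
contact_force: [-0.2, 0.1, 0.3]
grip_width: 0.646
grip_force: 0.0
```

```bash
python3 - <<'E'
from h import *
import cv2
a=bot.camera("top");b=bot.camera("side")
A=cv2.resize(a[170:270,130:230],(400,400),interpolation=2);B=cv2.resize(b[100:200,215:315],(400,400),interpolation=2)
cv2.imwrite("pics/g1.png",np.hstack([A,B])[:,:,::-1])
E
```

```text
(no output)
```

View pics/g1.png

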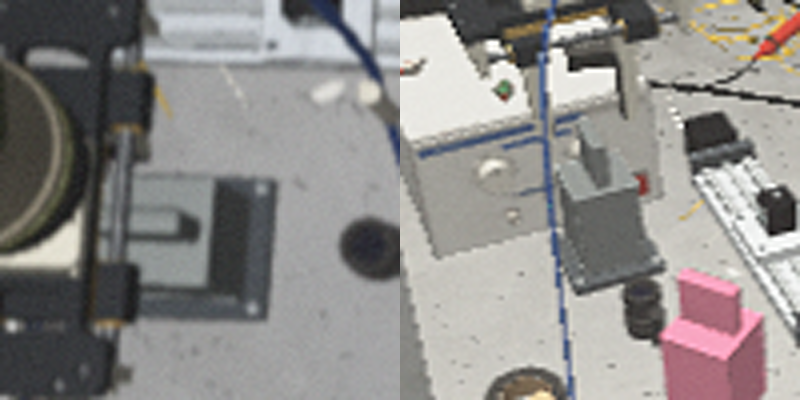

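```bash
python3 - <<'E'
from h import *
p=bot.observe()["tool_pos"];print(p,bot.observe()["joint_positions"].round(3))
for n in("top","side"):
    for d in((0,0,0),(.03,0,0),(-.03,0,0),(0,0,.084)):print(n,d,proj(n,p+np.array(d)).round(1))
E
```

```text
[0.50730224 0.3626908  0.10465461] [-0.937  0.591  0.341  1.926 -0.304  0.673 -0.409]
top (0, 0, 0) [167.1 226.9]
top (0.03, 0, 0) [168.2 213. ]
top (-0.03, 0, 0) [165.9 240.9]
top (0, 0, 0.084) [154.3 221.6]
side (0, 0, 0) [263.  140.3]
side (0.03, 0, 0) [271.4 138.2]
side (-0.03, 0, 0) [254.6 142.4]
side (0, 0, 0.084) [260.  118.8]
```

```bash
python3 - <<'E'
from h import *
import cv2
b=bot.camera("side")[:,:,::-1];a=cv2.imread("pics/side0.png")
r=lambda x,s:cv2.resize(x,s,interpolation=cv2.INTER_CUBIC)
print(proj("side",(.2168,.6913,.1815)))
cv2.imwrite("pics/g2.png",np.hstack([r(a[20:100,110:170],(360,480)),r(b[90:170,240:300],(360,480))]))
E
```

```text
[157.00562625  95.52235084]
```

View pics/g2.png

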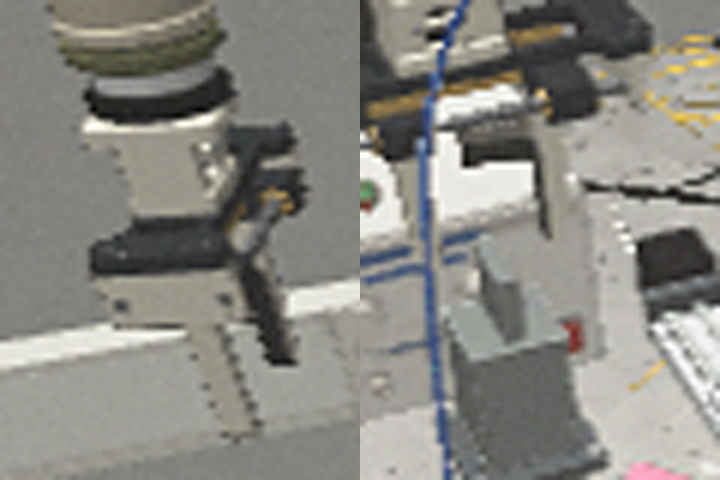

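The side view puts the open fingertips about 9 px above where the reported TCP projects, both at the start (≈(153,86) against (157,95)) and now ((260,130) against (263,140)). The open fingers may sit retracted or higher than I assumed. Closing gently will test this.

Call:
apply_moves(linear=[[0,0,0],[0,0,0],[0,0,0],[0,0,0],[0,0,0],[0,0,0],[0,0,0],[0,0,0],[0,0,0],[0,0,0]], delta_rot=[[0,0,0],[0,0,0],[0,0,0],[0,0,0],[0,0,0],[0,0,0],[0,0,0],[0,0,0],[0,0,0],[0,0,0]], fingers=[0,0,0,0,0,0,0,0,0,0], grip_force=20)

```text
time: 5.25
tool_pos: [0.5069, 0.3618, 0.1033]
orientation: [2.221, 2.221, 0.0]
contact_force: [-0.1, 0.2, -0.2]
grip_width: 0.004
grip_force: 0.0
```

```bash
python3 - <<'E'
from h import *
import cv2
a=bot.camera("top")[:,:,::-1];b=bot.camera("side")[:,:,::-1]
o=bot.observe();print(o["tool_pos"],o["grip_width"],o["grip_force"],o["contact_force"])
r=lambda x,s:cv2.resize(x,s,interpolation=cv2.INTER_CUBIC)
cv2.imwrite("pics/g3.png",np.hstack([r(a[180:260,130:190],(360,480)),r(b[90:170,235:295],(360,480))]))
E
```

```text
[0.50691895 0.36179014 0.10332655] 0.0050570394970200815 0.0 [ 0.02573874 -0.26660203  0.01925063]
```

View pics/g3.png

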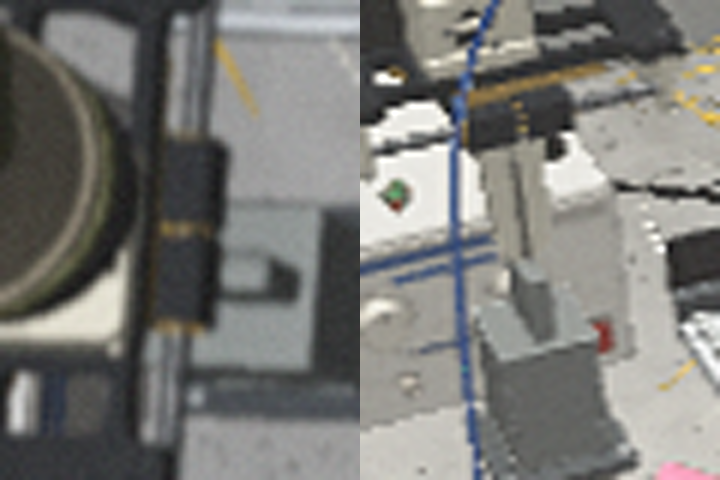

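```bash
python3 - <<'E'
from h import *
from scipy.optimize import least_squares
for u,v in(((160.8,218),(261.5,107)),((160.8,218),(261.5,112))):
    f=lambda p:np.r_[proj("top",p)-u,proj("side",p)-v]
    r=least_squares(f,[.5,.36,.2]);print(r.x.round(3),r.fun.round(1))
for z in(.10,.12,.14,.16):
  print(z,[proj("side",(.507,y,z)).round(1) for y in(.362,.38,.40)])
E
```

```text
[0.508 0.332 0.247] [ 0.1 -0.4 -0.6  0.1]
[0.51  0.339 0.226] [-0.   0.1  0.1 -0. ]
0.1 [array([263.2, 141.5]), array([261.6, 138.8]), array([259.9, 135.9])]
0.12 [array([262.5, 136.6]), array([260.9, 134. ]), array([259.2, 131. ])]
0.14 [array([261.8, 131.6]), array([260.2, 129. ]), array([258.4, 126.1])]
0.16 [array([261.1, 126.5]), array([259.5, 123.9]), array([257.7, 121. ])]
```

The fingers shut fully with nothing between them. The column agrees with x and y, and the height puts the tips at about z 0.135, just above the tab. So the tips really are roughly 30 mm higher than the reported TCP. I'll open and go lower, watching the force.

Call:
apply_moves(linear=[[0,0,0],[0,0,0],[0,0,0],[0,0,0],[0,0,5],[0,0,5],[0,0,5],[0,0,5],[0,0,0],[0,0,0]], delta_rot=[[0,0,0],[0,0,0],[0,0,0],[0,0,0],[0,0,0],[0,0,0],[0,0,0],[0,0,0],[0,0,0],[0,0,0]], fingers=[45,45,45,45,45,45,45,45,45,45])

```text
time: 6.6
tool_pos: [0.507, 0.3618, 0.0834]
orientation: [2.221, 2.221, 0.0]
contact_force: [0.3, 0.2, -0.9]
grip_width: 0.483
grip_force: 0.0
```

Call:
apply_moves(linear=[[0,0,4],[0,0,4],[0,0,0],[0,0,0],[0,0,0],[0,0,0],[0,0,0],[0,0,0],[0,0,0],[0,0,0]], delta_rot=[[0,0,0],[0,0,0],[0,0,0],[0,0,0],[0,0,0],[0,0,0],[0,0,0],[0,0,0],[0,0,0],[0,0,0]], fingers=[45,45,45,0,0,0,0,0,0,0], grip_force=20)

```text
time: 7.85
tool_pos: [0.5072, 0.3619, 0.0755]
orientation: [2.221, 2.221, 0.001]
contact_force: [2.0, -0.3, 1.5]
grip_width: 0.148
grip_force: 20.0
```

Gripped at 14 mm, which is the tab. I'll firm up the grip and lift.

Call:
apply_moves(linear=[[0,0,0],[0,0,-8],[0,0,-12],[0,0,-20],[0,0,-20],[0,0,-25],[0,0,-25],[0,0,-25],[0,0,-25],[0,0,0]], delta_rot=[[0,0,0],[0,0,0],[0,0,0],[0,0,0],[0,0,0],[0,0,0],[0,0,0],[0,0,0],[0,0,0],[0,0,0]], fingers=[0,0,0,0,0,0,0,0,0,0], grip_force=50)

```text
time: 9.1
tool_pos: [0.5073, 0.3622, 0.2376]
orientation: [-2.221, -2.222, -0.005]
contact_force: [-0.9, 0.1, -1.6]
grip_width: 0.147
grip_force: 50.0
```

Lifted cleanly. Next I retract radially so the swing passes on the robot's side of the hanging cable.

Call:
apply_moves(linear=[[-21,-30,-4],[-21,-30,-4],[-21,-30,-4],[-21,-30,-4],[-21,-30,-4],[-21,-30,0],[0,0,0],[0,0,0],[0,0,0],[0,0,0]], delta_rot=[[0,0,0],[0,0,0],[0,0,0],[0,0,0],[0,0,0],[0,0,0],[0,0,0.17],[0,0,0.17],[0,0,0.17],[0,0,0.17]], fingers=[0,0,0,0,0,0,0,0,0,0])

```text
time: 10.35
tool_pos: [0.326, 0.2352, 0.2547]
orientation: [2.838, 1.346, -0.002]
contact_force: [0.7, 0.7, -1.1]
grip_width: 0.148
grip_force: 50.0
```

```bash
python3 - <<'E'
from h import *
o=bot.observe();print(o["tool_pos"],o["orientation"],o["joint_positions"].round(3),np.hypot(*o["tool_pos"][:2]))
E
```

```text
[0.32601422 0.235233   0.25466548] [ 2.83823330e+00  1.34581743e+00 -2.44204287e-03] [-1.24   0.107  0.534  2.219 -0.074  0.833 -1.345] 0.4020196964418446
```

```bash
python3 - <<'E'
from h import *
o=bot.observe();p=o["tool_pos"][:2].copy()
a=-.68 # tool y angle
yaw=.625
for k,dr in enumerate([.187,.187,.187,.1,.1,.1,.1]):
    yaw-=.1;q=.40*np.array([np.cos(yaw),np.sin(yaw)])
    d=(q-p)*1000
    ty=np.array([np.cos(a),np.sin(a)]);tx=np.array([-ty[1],ty[0]])
    print(np.round([d@tx,d@ty]),dr);p=q;a-=dr
print(p,a)
E
```

```text
[-14.  37.] 0.187
[-9. 39.] 0.187
[-6. 40.] 0.187
[-2. 40.] 0.1
[-2. 40.] 0.1
[-2. 40.] 0.1
[-2. 40.] 0.1
[ 0.39887553 -0.02997188] -1.6410000000000005
```

Call:
apply_moves(linear=[[-7,19,0],[-7,18,0],[-5,20,0],[-4,19,0],[-3,20,0],[-3,20,0],[-1,20,0],[-1,20,0],[-1,20,0],[-1,20,0]], delta_rot=[[0,0,0.094],[0,0,0.094],[0,0,0.094],[0,0,0.093],[0,0,0.093],[0,0,0.093],[0,0,0.05],[0,0,0.05],[0,0,0.05],[0,0,0.05]], fingers=[0,0,0,0,0,0,0,0,0,0])

```text
time: 11.6
tool_pos: [0.3911, 0.0465, 0.2553]
orientation: [3.135, 0.199, 0.0]
contact_force: [-0.0, 0.5, -1.8]
grip_width: 0.147
grip_force: 50.0
```

```bash
python3 - <<'E'
from h import *
o=bot.observe();p=o["tool_pos"];from scipy.spatial.transform import Rotation as R
M=R.from_rotvec(o["orientation"]).as_matrix();print(p,M.round(3),o["joint_positions"].round(3),np.hypot(*p[:2]))
print("to tray in tool mm",(M.T@(np.array([.520,-.236,p[2]])-p)*1000).round())
E
```

```text
[0.39110874 0.04647135 0.25533588] [[ 0.992  0.126  0.   ]
 [ 0.126 -0.992 -0.   ]
 [ 0.     0.    -1.   ]] [-0.975  0.102  0.803  2.242 -0.099  0.831 -1.552] 0.393859915346004
to tray in tool mm [ 92. 296.   0.]
```

Call:
apply_moves(linear=[[5,37,0],[8,37,0],[12,37,0],[12,37,0],[13,37,0],[14,37,0],[14,37,0],[14,37,0],[0,0,0],[0,0,0]], delta_rot=[[0,0,0],[0,0,0],[0,0,0],[0,0,0],[0,0,0],[0,0,0],[0,0,0],[0,0,0],[0,0,0],[0,0,0]], fingers=[0,0,0,0,0,0,0,0,0,0])

```text
time: 12.85
tool_pos: [0.5197, -0.2338, 0.2549]
orientation: [-3.135, -0.202, 0.002]
contact_force: [0.1, -0.9, -1.1]
grip_width: 0.149
grip_force: 50.0
```

```bash
python3 - <<'E'
from h import *
import cv2
o=bot.observe();print(o["tool_pos"],o["orientation"],o["joint_positions"].round(3))
for c in[(315,274),(363,269),(380,313),(328,325)]:print(np.round(unp("side",c,.016)*1000))
a=bot.camera("top")[:,:,::-1];b=bot.camera("side")[:,:,::-1]
r=lambda x,s:cv2.resize(x,s,interpolation=cv2.INTER_CUBIC)
cv2.imwrite("pics/p1.png",np.hstack([r(a[160:280,390:490],(400,480)),r(b[210:330,300:400],(400,480))]))
E
```

```text
[ 0.51966101 -0.23381235  0.25490689] [-3.13453502e+00 -2.01858320e-01  1.77232609e-03] [-0.235  0.42   0.803  1.907 -0.364  0.967 -0.706]
[ 474. -153.   16.]
[ 595. -191.   16.]
[ 570. -318.   16.]
[ 445. -294.   16.]
```

View pics/p1.png

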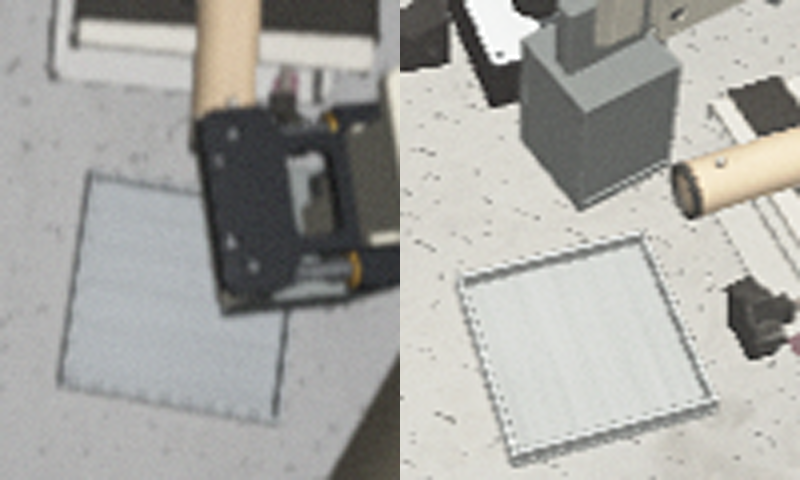

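```bash
python3 - <<'E'
from h import *
from scipy.optimize import least_squares
def tri(u,v):
    r=least_squares(lambda p:np.r_[proj("top",p)-u,proj("side",p)-v],[.5,0,.1]);return r.x.round(3),np.abs(r.fun).max().round(1)
print("tube end",tri((446,190),(372,257)))
# stick knob & cover near corner
print("knob top",tri((331,183),(334,186)))
print("tray",np.mean([unp("side",c,.016) for c in[(315,280),(360.8,269.5),(378.8,310.8),(328.3,325.5)]],0).round(3), np.mean([unp("top",c,.016) for c in[(412.5,204),(390+292/4,160+210/4),(459,265),(405,256)]],0).round(3))
p=bot.observe()["tool_pos"]
print(proj("side",p+[-.03,-.03,-.066]),"seen 345,262")
E
```

```text
tube end (array([ 0.597, -0.231,  0.117]), np.float64(2.8))
knob top (array([0.607, 0.016, 0.137]), np.float64(0.5))
tray [ 0.518 -0.242  0.016] [ 0.518 -0.234  0.016]
[341.4924246  263.25395932] seen 345,262
```

Call:
apply_moves(linear=[[0,2,20],[0,0,24],[0,0,24],[0,0,24],[0,0,24],[0,0,24],[0,0,20],[0,0,14],[0,0,5],[0,0,0]], delta_rot=[[0,0,0],[0,0,0],[0,0,0],[0,0,0],[0,0,0],[0,0,0],[0,0,0],[0,0,0],[0,0,0],[0,0,0]], fingers=[0,0,0,0,0,0,0,0,0,0])

```text
time: 14.2
tool_pos: [0.5209, -0.2357, 0.0766]
orientation: [3.135, 0.204, 0.0]
contact_force: [-1.0, 0.3, -2.1]
grip_width: 0.147
grip_force: 50.0
```

Call:
apply_moves(linear=[[0,0,2],[0,0,2],[0,0,2],[0,0,1],[0,0,0],[0,0,0],[0,0,0],[0,0,0],[0,0,0],[0,0,0]], delta_rot=[[0,0,0],[0,0,0],[0,0,0],[0,0,0],[0,0,0],[0,0,0],[0,0,0],[0,0,0],[0,0,0],[0,0,0]], fingers=[0,0,0,0,0,0,0,0,0,0])

```text
time: 15.45
tool_pos: [0.5208, -0.2358, 0.0694]
orientation: [3.135, 0.204, 0.0]
contact_force: [0.4, 0.3, -0.6]
grip_width: 0.149
grip_force: 50.0
```

Call:
apply_moves(linear=[[0,0,1],[0,0,0],[0,0,0],[0,0,0],[0,0,0],[0,0,0],[0,0,-20],[0,0,-30],[0,0,-40],[0,0,-40]], delta_rot=[[0,0,0],[0,0,0],[0,0,0],[0,0,0],[0,0,0],[0,0,0],[0,0,0],[0,0,0],[0,0,0],[0,0,0]], fingers=[0,0,30,40,40,40,40,40,40,40])

```text
time: 16.7
tool_pos: [0.5205, -0.2357, 0.1994]
orientation: [3.135, 0.204, -0.001]
contact_force: [0.8, 0.2, 0.6]
grip_width: 0.428
grip_force: 0.0
```

Cover released. Now I travel to a standoff in front of the stick.

Call:
apply_moves(linear=[[0,0,-50],[0,0,-50],[-11,-30,-20],[-11,-50,0],[-11,-50,0],[-11,-50,0],[-11,-50,0],[-11,-30,0],[0,0,0],[0,0,0]], delta_rot=[[0,0,0],[0,0,0],[0,0,0],[0,0,0],[0,0,0],[0,0,0],[0,0,0],[0,0,0],[0,0,0.107],[0,0,0.107]], fingers=[50,50,50,50,50,50,50,50,50,50])

```text
time: 17.95
tool_pos: [0.4213, 0.014, 0.3184]
orientation: [-3.138, 0.136, -0.0]
contact_force: [0.4, -0.6, -0.2]
grip_width: 0.537
grip_force: 0.0
```

Call:
apply_moves(linear=[[0,0,0],[0,0,0],[0,0,0],[0,0,0],[0,0,0],[0,0,0],[0,0,0],[0,0,0],[0,0,0],[0,0,0]], delta_rot=[[0,0.1,0],[0,0.1,0],[0,0.1,0],[0,0.1,0],[0,0.1,0],[0,0.1,0],[0,0.1,0],[0,0,0],[0,0,0],[0,0,0]], fingers=[50,50,50,50,50,50,50,50,50,50])

```text
time: 19.2
tool_pos: [0.4236, 0.0119, 0.3251]
orientation: [2.986, -0.13, 0.894]
contact_force: [-0.2, 1.1, 0.4]
grip_width: 0.538
grip_force: 0.0
```

```bash
cat >>h.py <<'E'
from scipy.spatial.transform import Rotation as R
def state():
    o=bot.observe();p=o["tool_pos"];M=R.from_rotvec(o["orientation"]).as_matrix()
    print("t",round(o["time"],2),"p",p.round(4),"F",o["contact_force"].round(1),"w",round(o["grip_width"]*93,1));print(M.round(3));print(o["joint_positions"].round(2));return p,M
E
python3 - <<'E'
from h import *
p,M=state()
d=.036;K=np.array([.604,.0145,.115])
print("tip by tool-z model",p-d*M[:,2],"world",p+[0,0,d])
print("tool shift to 90mm before grasp, tool-z model",(M.T@(K+(.019+d-.09)*M[:,2]-p)*1000).round())
E
```

```text
t 19.2 p [0.4236 0.0119 0.3251] F [-0.2  1.1  0.4] w 50.1
[[ 0.832 -0.086  0.548]
 [-0.073 -0.996 -0.045]
 [ 0.55  -0.003 -0.835]]
[-0.5  -0.21  0.08  2.46  0.67  0.46 -2.62]
tip by tool-z model [0.40385566 0.01348214 0.35519651] world [0.42357537 0.01187319 0.36112087]
tool shift to 90mm before grasp, tool-z model [ 34. -17. 239.]
```

j7 is close to its limit in this retracted posture. I'll extend towards the standoff, which bends the wrist more, and check it again.

Call:
apply_moves(linear=[[6,-3,20],[6,-3,20],[6,-3,20],[6,-3,20],[6,-3,20],[0,0,20],[0,0,0],[0,0,0],[0,0,0],[0,0,0]], delta_rot=[[0,0,0],[0,0,0],[0,0,0],[0,0,0],[0,0,0],[0,0,0],[0,0,0],[0,0,0],[0,0,0],[0,0,0]], fingers=[50,50,50,50,50,50,50,50,50,50])

```text
time: 20.45
tool_pos: [0.466, 0.01, 0.2905]
orientation: [2.963, -0.112, 0.883]
contact_force: [-1.5, -0.5, -0.7]
grip_width: 0.535
grip_force: 0.0
```

```bash
python3 - <<'E'
from h import *
p,M=state()
d=.036;K=np.array([.604,.0145,.115])
print((M.T@(K+(.019+d-.09)*M[:,2]-p)*1000).round())
E
```

```text
t 20.45 p [0.466  0.01   0.2905] F [-1.5 -0.5 -0.7] w 49.7
[[ 0.835 -0.083  0.544]
 [-0.056 -0.996 -0.066]
 [ 0.548  0.025 -0.836]]
[ 0.62 -0.03 -0.89  2.42  0.77  0.27 -2.63]
[ 19. -20. 187.]
```

It is clamped at the j7 limit. A half turn about the tool axis gives the same grasp with j7 near mid-range.

Call:
apply_moves(linear=[[0,0,0],[0,0,0],[0,0,0],[0,0,0],[0,0,0],[0,0,0],[0,0,0],[0,0,0],[0,0,0],[0,0,0]], delta_rot=[[0,0,-0.18],[0,0,-0.18],[0,0,-0.18],[0,0,-0.18],[0,0,-0.18],[0,0,-0.18],[0,0,-0.18],[0,0,-0.18],[0,0,-0.18],[0,0,-0.18]], fingers=[50,50,50,50,50,50,50,50,50,50])

```text
time: 21.7
tool_pos: [0.4659, 0.0094, 0.2904]
orientation: [1.703, 1.997, 0.432]
contact_force: [0.8, 0.9, 0.2]
grip_width: 0.536
grip_force: 0.0
```

Call:
apply_moves(linear=[[0,0,0],[0,0,0],[0,0,0],[0,0,0],[0,0,0],[0,0,0],[0,0,0],[0,0,0],[0,0,0],[0,0,0]], delta_rot=[[0,0,-0.18],[0,0,-0.18],[0,0,-0.18],[0,0,-0.18],[0,0,-0.18],[0,0,-0.18],[0,0,-0.18],[0,0,-0.08],[0,0,0],[0,0,0]], fingers=[50,50,50,50,50,50,50,50,50,50])

```text
time: 22.95
tool_pos: [0.466, 0.009, 0.2904]
orientation: [0.104, 2.56, -0.063]
contact_force: [1.4, 0.3, -0.1]
grip_width: 0.537
grip_force: 0.0
```

```bash
cat >>h.py <<'E'
KN=np.array([.604,.0145,.115])
def goal(back,d=.036,th=.62,yaw=-.08,K=KN):
    """tool-z offset model: shift (tool, mm) and turn (tool, rad) to have the pads `back` m before K"""
    p,M=state()
    z=np.array([np.sin(th)*np.cos(yaw),np.sin(th)*np.sin(yaw),-np.cos(th)])
    y=np.array([-np.sin(yaw),np.cos(yaw),0]);y*=np.sign(y@M[:,1])
    T=np.c_[np.cross(y,z),y,z]
    print("turn",R.from_matrix(M.T@T).as_rotvec().round(3),"then shift in goal axes",(T.T@(K+(.019+d-back)*z-p)*1000).round(),"in present axes",(M.T@(K+(.019+d-back)*z-p)*1000).round())
E
python3 -c "
from h import *
goal(.09)"
```

```text
t 22.95 p [0.466  0.009  0.2904] F [ 1.4  0.3 -0.1] w 49.9
[[-0.834  0.088  0.544]
 [ 0.061  0.996 -0.067]
 [-0.548 -0.023 -0.836]]
[ 0.36 -0.04 -0.65  2.43  0.8   0.29  0.47]
turn [-0.023 -0.04   0.007] then shift in goal axes [-10.  16. 187.] in present axes [-17.  21. 186.]
```

Call:
apply_moves(linear=[[-2,3,15],[-2,3,25],[-2,3,25],[-2,3,25],[-2,4,25],[0,0,25],[0,0,25],[0,0,22],[0,0,0],[0,0,0]], delta_rot=[[-0.023,-0.04,0.007],[0,0,0],[0,0,0],[0,0,0],[0,0,0],[0,0,0],[0,0,0],[0,0,0],[0,0,0],[0,0,0]], fingers=[50,50,50,50,50,50,50,50,50,50])

```text
time: 24.2
tool_pos: [0.5771, 0.0094, 0.1485]
orientation: [0.104, 2.531, -0.051]
contact_force: [0.3, -1.0, 0.2]
grip_width: 0.539
grip_force: 0.0
```

```bash
python3 - <<'E'
from h import *
import cv2
goal(.09);o=bot.observe();p=o["tool_pos"];M=R.from_rotvec(o["orientation"]).as_matrix()
for n,q in(("toolz",p-.036*M[:,2]),("world",p+[0,0,.036]),("raw",p)):
  print(n,[proj(c,q+s*.029*M[:,1]).round() for c in("side","top") for s in(1,-1)])
a=bot.camera("top")[:,:,::-1];b=bot.camera("side")[:,:,::-1]
r=lambda x,s:cv2.resize(x,s,interpolation=cv2.INTER_CUBIC)
cv2.imwrite("pics/k1.png",np.hstack([r(a[110:240,280:380],(400,520)),r(b[120:250,290:390],(400,520))]))
E
```

```text
t 24.2 p [0.5771 0.0094 0.1485] F [ 0.3 -1.   0.2] w 50.1
[[-0.818  0.086  0.569]
 [ 0.063  0.996 -0.06 ]
 [-0.572 -0.013 -0.82 ]]
[ 0.32  0.47 -0.76  2.46  2.02  0.6  -0.73]
turn [-0.015 -0.011  0.002] then shift in goal axes [-2.  7.  8.] in present axes [-2.  7.  7.]
toolz [array([314., 174.]), array([321., 188.]), array([319., 201.]), array([348., 204.])]
world [array([321., 171.]), array([329., 184.]), array([321., 191.]), array([350., 194.])]
raw [array([321., 181.]), array([329., 194.]), array([320., 194.]), array([348., 197.])]
```

View pics/k1.png

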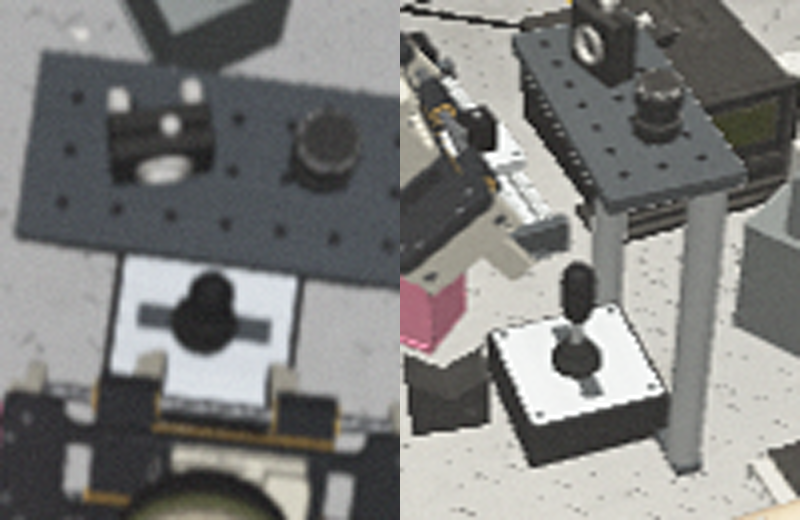

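The top view shows the open fingertips at px ≈(318,199) and (351,203), straddling the knob at (333,182). That matches the model with the tips about 33 mm back along the tool axis. The side view shows the stick upright at px (334,193) and the fingers well below the bridge.

```bash
python3 - <<'E'
from h import *
print(unp("top",(333,182.5),.138).round(4),unp("top",(331.2,189.5),.055).round(4),unp("side",(334.2,192.5),.115).round(4))
K=np.array([.605,.0135,.115])
goal(-.003,d=.033,yaw=-.085,K=K)
E
```

```text
[0.6071 0.0122 0.138 ] [0.609  0.0124 0.055 ] [0.6078 0.0128 0.115 ]
t 24.3 p [0.5773 0.0093 0.1492] F [ 0.3 -0.1 -0.3] w 50.0
[[-0.817  0.086  0.57 ]
 [ 0.063  0.996 -0.061]
 [-0.573 -0.014 -0.819]]
[ 0.32  0.46 -0.76  2.46  2.02  0.6  -0.73]
turn [-0.012 -0.01   0.007] then shift in goal axes [-2.  7. 99.] in present axes [-3.  8. 98.]
```

Call:
apply_moves(linear=[[-2,3,14],[-2,3,14],[-1,1,14],[0,0,14],[0,0,14],[0,0,14],[0,0,14],[0,0,2],[0,0,0],[0,0,0]], delta_rot=[[-0.012,-0.01,0.007],[0,0,0],[0,0,0],[0,0,0],[0,0,0],[0,0,0],[0,0,0],[0,0,0],[0,0,0],[0,0,0]], fingers=[50,50,50,50,50,50,50,50,50,50])

```text
time: 25.55
tool_pos: [0.6398, 0.0108, 0.07]
orientation: [0.107, 2.52, -0.034]
contact_force: [-0.3, 0.4, -1.4]
grip_width: 0.537
grip_force: 0.0
```

```bash
python3 - <<'E'
from h import *
goal(-.003,d=.033,yaw=-.085,K=np.array([.608,.0125,.115]))
E
```

```text
t 25.55 p [0.6398 0.0108 0.07  ] F [-0.3  0.4 -1.4] w 50.0
[[-0.811  0.085  0.579]
 [ 0.069  0.996 -0.049]
 [-0.581  0.    -0.814]]
[ 0.31  0.7  -0.75  2.39  2.2   0.76 -0.81]
turn [ 0. -0.  0.] then shift in goal axes [-0. -1. -0.] in present axes [-0. -1. -0.]
```

```bash
cat >>h.py <<'E'
def mount():
    a=bot.camera("top").astype(int);g=a[162:177,150:262]
    m=(g.max(2)<70)&(g[:,:,2]-g[:,:,0]<18)
    c=np.where(m.sum(0)>=6)[0]+150
    if len(c)==0:print("none");return
    u=(c.min()+c.max())/2
    print("cols",c.min(),c.max(),len(c),"y",unp("top",(u,168),.07)[1].round(4))
E
python3 -c "
from h import *
mount()"
```

```text
cols 153 214 10 y 0.3472
```

Call:
apply_moves(linear=[[0,0,0],[0,0,0],[0,0,0],[0,6,0],[0,6,0],[0,6,0],[0,6,0],[0,4,0],[0,0,0],[0,0,0]], delta_rot=[[0,0,0],[0,0,0],[0,0,0],[0,0,0],[0,0,0],[0,0,0],[0,0,0],[0,0,0],[0,0,0],[0,0,0]], fingers=[32,32,32,32,32,32,32,32,32,32])

```text
time: 26.85
tool_pos: [0.6424, 0.0335, 0.0694]
orientation: [0.115, 2.519, -0.045]
contact_force: [-0.6, -13.7, 3.1]
grip_width: 0.346
grip_force: 6.9
```

```bash
python3 -c "
from h import *
mount();state()"
```

```text
cols 152 212 7 y 0.3506
t 26.9 p [0.6424 0.0335 0.0695] F [ -1.3 -12.7   3.4] w 32.1
[[-0.81   0.093  0.579]
 [ 0.073  0.996 -0.059]
 [-0.582 -0.006 -0.813]]
[ 0.25  0.71 -0.75  2.38  2.15  0.78 -0.82]
```

About 13 N of reaction, so the stick is over to the left. Holding, and tracking the mount.

```bash
python3 - <<'E'
s=open("h.py").read().replace("150:262","160:262").replace("[0]+150","[0]+160").replace('print("cols"','print(c.tolist(),"cols"')
open("h.py","w").write(s)
E
python3 -c "
from h import *
mount();print(proj('top',(.645,.361,.07)),proj('top',(.645,.292,.07)))"
```

```text
[199, 200, 201] cols 199 201 3 y 0.3102
[177.33410727 168.09979158] [208.01756797 168.99467673]
```

Call:
apply_moves(linear=[[0,0,0],[0,0,0],[0,0,0],[0,0,0],[0,0,0],[0,0,0],[0,0,0],[0,0,0],[0,0,0],[0,0,0]], delta_rot=[[0,0,0],[0,0,0],[0,0,0],[0,0,0],[0,0,0],[0,0,0],[0,0,0],[0,0,0],[0,0,0],[0,0,0]], fingers=[32,32,32,32,32,32,32,32,32,32])

```text
time: 28.2
tool_pos: [0.6425, 0.0335, 0.0695]
orientation: [0.115, 2.519, -0.044]
contact_force: [-0.5, -13.4, 2.7]
grip_width: 0.35
grip_force: 6.8
```

```bash
python3 -c "
from h import *
mount();state()"
```

```text
[193, 194, 195, 196, 197, 198, 199, 200, 201, 202, 203, 204, 205] cols 193 205 13 y 0.3124
t 28.25 p [0.6425 0.0335 0.0695] F [ -1.6 -13.7   2.5] w 32.6
[[-0.81   0.093  0.579]
 [ 0.073  0.996 -0.058]
 [-0.582 -0.005 -0.813]]
[ 0.25  0.71 -0.75  2.38  2.15  0.78 -0.82]
```

Call:
apply_moves(linear=[[0,0,0],[0,0,0],[0,0,0],[0,0,0],[0,0,0],[0,0,0],[0,0,0],[0,0,0],[0,0,0],[0,0,0]], delta_rot=[[0,0,0],[0,0,0],[0,0,0],[0,0,0],[0,0,0],[0,0,0],[0,0,0],[0,0,0],[0,0,0],[0,0,0]], fingers=[32,32,32,32,32,32,32,32,32,32])

```text
time: 29.5
tool_pos: [0.6424, 0.0336, 0.0694]
orientation: [0.115, 2.519, -0.044]
contact_force: [-0.6, -13.6, 3.4]
grip_width: 0.347
grip_force: 6.6
```

```bash
python3 -c "
from h import *
mount();print(bot.observe()['time'])"
```

```text
[186, 187, 188, 189, 190, 191, 192, 193, 194, 195, 196, 197, 198, 199] cols 186 199 14 y 0.327
29.55
```

Call:
apply_moves(linear=[[0,0,0],[0,0,0],[0,0,0],[0,0,0],[0,0,0],[0,0,0],[0,0,0],[0,0,0],[0,0,0],[0,0,0]], delta_rot=[[0,0,0],[0,0,0],[0,0,0],[0,0,0],[0,0,0],[0,0,0],[0,0,0],[0,0,0],[0,0,0],[0,0,0]], fingers=[32,32,32,32,32,32,32,32,32,32])

```text
time: 30.8
tool_pos: [0.6425, 0.0337, 0.0694]
orientation: [0.115, 2.519, -0.044]
contact_force: [-0.4, -12.7, 2.5]
grip_width: 0.348
grip_force: 6.5
```

```bash
python3 -c "
from h import *
mount();print(bot.observe()['time'])"
```

```text
[179, 180, 181, 182, 183, 184, 185, 186, 187, 188, 189, 190, 191, 192] cols 179 192 14 y 0.3427
30.85
```

Call:
apply_moves(linear=[[0,0,0],[0,0,0],[0,0,0],[0,0,0],[0,0,0],[0,0,0],[0,0,0],[0,0,0],[0,0,0],[0,0,0]], delta_rot=[[0,0,0],[0,0,0],[0,0,0],[0,0,0],[0,0,0],[0,0,0],[0,0,0],[0,0,0],[0,0,0],[0,0,0]], fingers=[32,32,32,32,32,32,32,32,32,32])

```text
time: 32.1
tool_pos: [0.6424, 0.0338, 0.0694]
orientation: [0.115, 2.519, -0.044]
contact_force: [-0.1, -12.5, 2.8]
grip_width: 0.349
grip_force: 6.4
```

Call:
apply_moves(linear=[[0,-9,0],[0,-9,0],[0,-9,0],[0,0,0],[0,0,0],[0,0,0],[0,0,0],[0,0,0],[0,0,0],[0,0,0]], delta_rot=[[0,0,0],[0,0,0],[0,0,0],[0,0,0],[0,0,0],[0,0,0],[0,0,0],[0,0,0],[0,0,0],[0,0,0]], fingers=[32,32,32,50,50,50,50,50,50,50])

```text
time: 33.35
tool_pos: [0.64, 0.0118, 0.0696]
orientation: [0.107, 2.52, -0.034]
contact_force: [-0.3, 1.1, -1.1]
grip_width: 0.54
grip_force: 0.0
```

```bash
python3 - <<'E'
from h import *
import cv2
mount();state()
for y in (.355,.361,.367):print(y,proj("top",(.507,y,.08)),proj("top",(.647,y,.07)))
a=bot.camera("top")[:,:,::-1]
cv2.imwrite("pics/f1.png",cv2.resize(a[145:255,140:300],(800,550),interpolation=cv2.INTER_CUBIC))
E
```

```text
[171, 172, 173, 174, 175, 176, 177, 178, 179, 180, 181, 182, 183, 184] cols 171 184 14 y 0.3606
t 33.4 p [0.64   0.0117 0.0696] F [-0.5 -0.3 -0.5] w 50.3
[[-0.811  0.085  0.578]
 [ 0.069  0.996 -0.049]
 [-0.581  0.    -0.814]]
[ 0.31  0.71 -0.75  2.39  2.2   0.76 -0.81]
0.355 [173.94601928 228.49334704] [180.07180674 167.31565852]
0.361 [171.18849203 228.41735006] [177.4025624  167.23774862]
0.367 [168.43056119 228.34134195] [174.73293983 167.15982769]
```

View pics/f1.png

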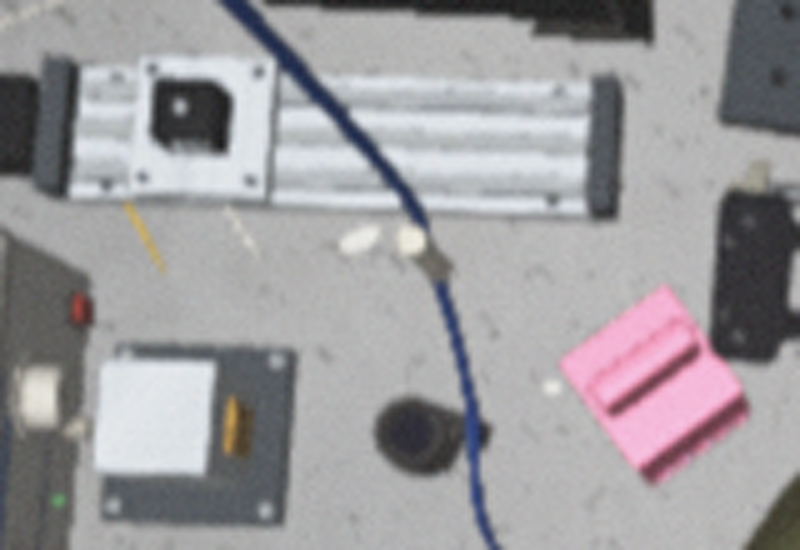

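The top view shows the head centre at px (171.2,228.4), so y=0.361, and the mount centre at px 177.5–178.4, so y≈0.360. They are aligned within about 2 mm. Now I back out along the tool axis.

Call:
apply_moves(linear=[[0,0,-12],[0,0,-15],[0,0,-18],[0,0,-20],[0,0,-20],[0,0,-20],[0,0,-20],[0,0,-15],[0,0,0],[0,0,0]], delta_rot=[[0,0,0],[0,0,0],[0,0,0],[0,0,0],[0,0,0],[0,0,0],[0,0,0],[0,0,0],[0,0,0],[0,0,0]], fingers=[50,50,50,50,50,50,50,50,50,50])

```text
time: 34.7
tool_pos: [0.5591, 0.0186, 0.1839]
orientation: [0.107, 2.519, -0.034]
contact_force: [-0.5, -0.8, -1.1]
grip_width: 0.536
grip_force: 0.0
```

```bash
python3 - <<'E'
from h import *
mount();state()
a=bot.camera("side").astype(int)
# cover check: expected tab/cap pixels in the tray are darker grey than the bright tray
for q in((.52,-.236,.130),(.52,-.266,.05),(.52,-.236,.170),(.57,-.29,.01)):
    u,v=proj("side",q).round().astype(int);print(q,a[v,u])
# stick: dark knob columns at row of knob middle
u,v=proj("side",(.608,.0125,.115)).round().astype(int);print(u,np.where(a[v,u-15:u+16].max(1)<60)[0]+u-15)
E
```

```text
[171, 172, 173, 174, 175, 176, 177, 178, 179, 180, 181, 182, 183, 184] cols 171 184 14 y 0.3606
t 34.75 p [0.5591 0.0186 0.1835] F [-0.1  1.3  0.9] w 49.9
[[-0.811  0.085  0.578]
 [ 0.069  0.996 -0.049]
 [-0.581  0.    -0.814]]
[ 0.32  0.36 -0.76  2.46  1.94  0.52 -0.69]
(0.52, -0.236, 0.13) [164 167 163]
(0.52, -0.266, 0.05) [101 105 103]
(0.52, -0.236, 0.17) [219 216 207]
(0.57, -0.29, 0.01) [184 187 183]
334 [331 332 333 334 335 336 337]
```

```bash
python3 -c "
from rig import bot
print(bot.close_job())"
```

```text
the job is handed in; nothing more can be done
None
```

I put the cover upright in the tray, jogged the source to within about 2 mm of the aperture line, let the stick spring back to centre and handed the job in; the hand-in returned no verdict.

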